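# Re-set the spring carriage of a microscope stage and lock its cam lever

### The job

Flip up the red cam lever on the microscope's sliding carriage to free it, slide the carriage gently against the pull of its return spring until it rests on the blue stop, then flip the lever fully down again so that the carriage stays locked there when you let go. The carriage runs back if it is let go while the lever is up. Do not knock the microscope, and leave the glassware and the other things where they are.

Things in the scene. Friction and masses are not known exactly. Their poses are not given: they have to be found in the camera images.
- stage: Cream base plate, 160 x 370 x 18 mm, fixed to the table; origin: centre of its underside. Its y axis is the direction in which the carriage slides towards the stop; its -x side faces the robot. Two steel rods and a brake rail (top 29 mm above the table) run along y. Black end blocks at y = +-174 mm, 40 mm high.
- carriage (a joint): Position of the aluminium carriage (100 x 100 mm, top 48 mm above the table, a specimen slide clipped on it) along the stage's +y, in m; 0 = run back fully. A return spring pulls it to 0 with 2 to 4 N. The carriage's centre is at y = -75 mm + this value in the stage frame.
- lever (a joint): Angle of the red cam lever, rad: 0 = fully down, carriage locked (the handle points to the stage's -x, 10 degrees above level); 1.35 = fully up, carriage free. The cam bites below about 0.5. It turns stiffly (about 2 N at the handle) and stays where it is left. The hinge is parallel to the stage's y: the handle rises from -x to +z.
- lever_grip (a point): Where to pinch the lever: centre of the red handle (55 long, 16 wide along the stage's y, 12 thick, mm), 65 mm from the hinge. Moves with the lever and carriage.
- lever_pivot (a point): Hinge of the lever, at the middle of the carriage's robot-side edge, 42 mm above the table, 65 mm towards the robot from the carriage's centre. Moves with the carriage. Axes as the stage's.
- carriage_face (a point): Centre of the carriage's bumper on its +y side, 51.5 mm from the carriage's centre, 42 mm above the table; meets stop_face.
- stop_face (a point): Centre of the near face of the black pad on the blue stop block (85 x 28 x 26 mm, clamped on the rods). The carriage is home when carriage_face touches this face. Axes as the stage's.
- stop: The blue stop block; its origin is 18 mm below stop_face, in the plane of the pad's face. It does not move.
- microscope: Stereo microscope on a stand, fixed; origin and axes as the stage. Head over the stage: white ring light, 144 mm across, 205 to 227 mm above the table, centred at x -36, y 30 mm; body above it to 365 mm. Column 30 mm thick, 440 high, at x 60, y 275 mm on a 160 mm square foot; boom at 335 mm height. To reach the raised lever, lean the tool back towards the robot.
- conical: Clear conical flask, 76 mm wide, 125 high; origin under its centre. Leave alone.
- conical_amber: Amber conical flask, 68 mm wide, 110 high. Leave alone.
- beaker: Clear beaker, 72 mm wide, 85 high. Leave alone.
- reagent: Amber bottle with black cap, 60 mm wide, 130 high. Leave alone.
- slide_box: Blue slide box, 85 x 100 x 34 mm, beside the stage. Leave alone.
- dish: Flat glass dish, 90 mm wide, 15 high, beside the stage. Leave alone.
- pens: Black cup of coloured pens, 68 mm wide, 135 high. Leave alone.
- dropper: Black dropper, a rod 11 mm thick and about 100 long, lying on the table in front of the stage. Leave alone.

How it is judged:
On the way, in this order (a step that is already met when the one before it is completed fails the run):
1. the lever is flipped up (above 0.75 rad) (value of joint lever above 0.75 rad), for 0.1 s.
2. the carriage is brought against the stop (within 2 mm) with the lever still up (y of carriage_face in the frame of stop_face above -0.002 m and value of joint lever above 0.6 rad), for 0.2 s.
At the end, for the whole second after the job is handed in: The carriage rests on the stop (gap at most 2 mm) and stays there, the lever is down (below 0.15 rad), nothing else has been disturbed (y of carriage_face in the frame of stop_face above -0.002 m and value of joint lever below 0.15 rad and velocity of joint carriage between -0.003 and 0.003 m/s); the robot touches nothing.
It fails at once if the carriage is rammed into the stop (over 30 N) (contact force between stop and anything else above 30 N).
It fails at once if the robot knocks the microscope (over 5 N) (contact force between any of the arm, the fingers and microscope above 5 N).
It fails at once if a bystander is moved by more than 20 mm (distance of any of conical, conical_amber, beaker, reagent, slide_box, dish, pens, dropper from where it was at the start of the episode above 0.02 m).
It also fails if it takes over 48 s, if anything falls off the work surface, if the arm or the gripper's body presses on something with over 40 N, if the wrist force passes 120 N, or if a joint passes its speed limit or range.

### The arm

A 6-joint arm with a two-finger parallel gripper is mounted at the origin on the work surface. World frame = base frame: x ahead of the robot, y to its left, z up, the work surface at z = 0. Lengths are in m, angles in rad, forces in N, time in s.
With the tool pointing down it reaches from about 0.325 to 0.85 m from the base axis. Payload 4.4 kg.
Tool frame: the origin (TCP) lies on the centre line of the jaws, within the pads' length; the fingertips stand 8 mm ahead of it and the grasp point (between the pads) lies 11 mm behind it (manip.tips_ahead is the distance from the TCP to the fingertips, in m); z points along the fingers, y is the line along which they close (so a half turn about z gives the same grasp; the last joint's range is limited). The gripper opens to 94 mm and grips with 3 to 60 N. Pads are 16 mm wide; open, the fingers measure 119 mm over their backs; the gripper's body (75 mm by 177 mm) begins 78 mm behind the grasp point.
Start: joints at [1.119, 0.207, 1.542, -0, 1.393, -0.15], TCP at [0.171, 0.549, 0.188] pointing down, gripper open.
Joint ranges: [-2.73, 2.73], [-0.86, 2.22], [0.23, 2.46], [-1.11, 4.25], [0.08, 2.63], [-2.82, 2.82]. Speed limits (rad/s): [2.79, 2.79, 3.14, 3.14, 3.14, 3.14].

### API

Orientations are given as a 3x3 rotation matrix whose columns are the frame's x, y, z axes.
In Python, from workcell import manip gives the robot as it stands. The module is installed in compiled form; this text tells all that it offers.
- The arm moves only by the shell command python3 -m inch 'ROWS'. ROWS is JSON, a list of rows, each a list of 3 entries, a list of its own where there are three numbers: the shift along the tool's x, y, z in units of 40 mm (1.0 is 40 mm), then the turn, a rotation vector about the tool's x, y, z in units of 5 degrees (1.0 is 5 degrees), then the closure, from -1 (fully open) to 1 (shut). In form: [[[x, y, z], [rx, ry, rz], gripper], ...]. A call has 1 to 5 rows; each row is the pose to reach, as a shift and turn from the pose commanded when the call began, along the tool's axes at that moment; what a row does not reach only later rows make up. A row lasts 1/12 s, in which the tool goes at most 41.7 mm and 7.16 degrees, less where a joint would pass 70% of its speed; a pose out of reach is approached as far as the arm can. A call with a gripper value outside its range is refused whole. The fingers move at their own pace and stop on an object; the grip force is fixed at half the most. Time passes only in rows, so rows that repeat a pose let the fingers close. It gives the time, the measured TCP pose, the force, the opening and the grip force at its end, in the units of the state.
- manip.state(): the state, without advancing time (a new reading comes with each control period).
- manip.capture(name): name is "scene" or "top"; returns (picture, depth): 384x512x3 uint8, red, green, blue; 384x512 float32, m along the optical axis (not along the pixel's ray), 0 where there is no reading.
- manip.camera_info(name): a dict with "vertical_fov" (degrees; the focal length in pixels is half the picture's height over the tangent of half this angle, whatever the lens; pixels are square), "cx", "cy" (the principal point, pixels), "origin" and "orientation" of the camera in the world. Camera axes: x right, y up, looking along -z (the intrinsics and any distortion apply to the point x, -y, -z); pixel columns grow to the right and rows downward; lengths in m; the calibration is good to about 2 mm. A picture is of the moment at which its call begins. camera_info takes no time and is no camera call.
- manip.sign_off(): hands the job in; it is judged then, once.
The state is a dict: "time": time; "joint_positions": joint angles; "joint_velocities": joint speeds; "effort": joint torques, N m; "tool_pos": TCP position; "eef_rot": TCP orientation; "contact_force": force on the tool from outside, world axes, zero at the start; "ft_torque": the same for the moment, N m; "finger_gap": finger opening in m; "grasp_force": force on a finger pad.
Only numpy, scipy, OpenCV 4.12 (cv2) and the standard library are available. Lean on these libraries where they do the work, as an engineer would, in place of code of your own. Each camera call takes 0.05 s, during which the arm holds its last target. There are 200 camera calls.

## Working session

There is one attempt and no reset: what is moved stays moved. The work goes in short steps, Python scripts to look and compute and a shell command to move; the robot and the scene stay as the last step left them, time stands still between calls to the robot, and variables do not carry over. Pictures are saved under pics/ and viewed, at most 10 in all, crops included, and the job is handed in when it is done.

```bash
mkdir -p pics; cat > h.py <<'E'
import numpy as np, cv2
from workcell import manip
def snap(n,f):
    p,d=manip.capture(n); cv2.imwrite(f'pics/{f}.png',p[:,:,::-1]); np.save(f'pics/{f}.npy',d); return p,d
def pt(n,d,u,v,z=None):
    c=manip.camera_info(n); f=192/np.tan(np.radians(c['vertical_fov'])/2)
    o=np.array(c['origin']);R=np.array(c['orientation'])
    r=np.array([(u-c['cx'])/f,-(v-c['cy'])/f,-1.])
    w=R@r
    if z is not None: return o+w*(z-o[2])/w[2]
    return o+w*d[int(v),int(u)]
E
python3 - <<'E'
from h import *
for n in('scene','top'):
    snap(n,n+'0'); print(manip.camera_info(n))
a=[cv2.imread(f'pics/{n}0.png') for n in('scene','top')]
for n,i in zip('st',a): cv2.imwrite(f'pics/{n}0b.png',cv2.resize(i,(800,600),interpolation=cv2.INTER_CUBIC))
s=manip.state();print(s)
E
```

```text
{'vertical_fov': 45.96874856107024, 'cx': 257.8241939403063, 'cy': 183.85189766504834, 'origin': array([ 0.95180507, -0.13296613,  1.229562  ]), 'orientation': array([[ 0.28208951, -0.9099995 ,  0.30385262],
       [ 0.95938703,  0.26709686, -0.09075127],
       [ 0.00142553,  0.31711224,  0.94838694]])}
{'vertical_fov': 51.24605068791897, 'cx': 257.25691361696147, 'cy': 191.08187546247905, 'origin': array([ 0.46244641, -0.03311105,  1.25127401]), 'orientation': array([[-0.01862932,  0.99450322, -0.10303544],
       [-0.99977744, -0.01750876,  0.01176934],
       [ 0.00990063,  0.10323177,  0.99460805]])}
{'time': 0.1, 'joint_positions': array([ 1.11847482e+00,  2.07363735e-01,  1.54275698e+00,  3.52160923e-06,
        1.39349111e+00, -1.50484217e-01]), 'joint_velocities': array([ 1.22099226e-03, -1.77625684e-03, -2.44758637e-03, -8.38533720e-04,
       -8.30724532e-05,  1.50734234e-03]), 'effort': array([ 5.26220028e-04, -3.71861136e+01, -2.82296491e+01,  7.01167993e-02,
        3.11501243e-02, -7.17096782e-05]), 'tool_pos': array([0.17060767, 0.54833343, 0.18711617]), 'eef_rot': array([[-9.54791598e-01,  2.97274653e-01, -8.85609476e-04],
       [ 2.97275815e-01,  9.54789923e-01, -1.81460482e-03],
       [ 3.06134984e-04, -1.99583972e-03, -9.99997961e-01]]), 'contact_force': array([-0.74014423,  0.31445672, -0.6370378 ]), 'ft_torque': array([-0.01260742,  0.00202706,  0.05897671]), 'grasp_force': 0.0, 'finger_gap': 0.0938447721194515}
```

View pics/s0b.png

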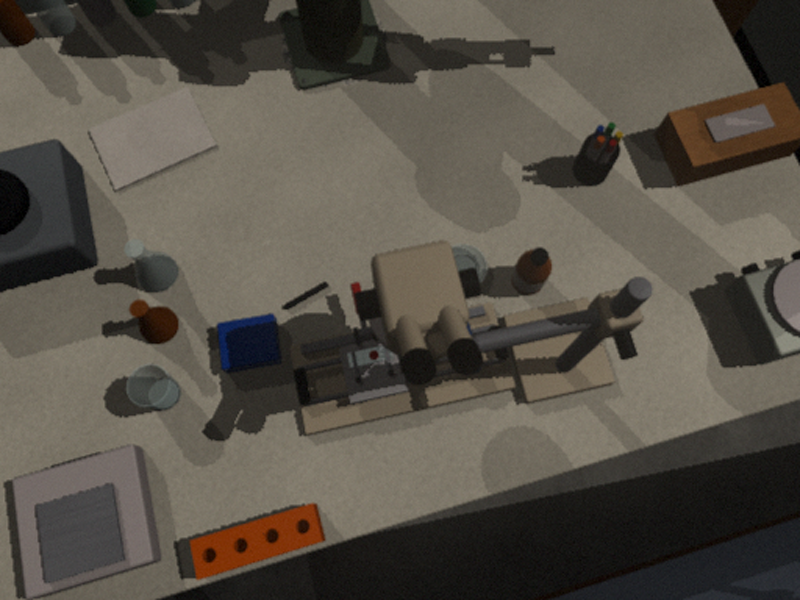

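View pics/t0b.png

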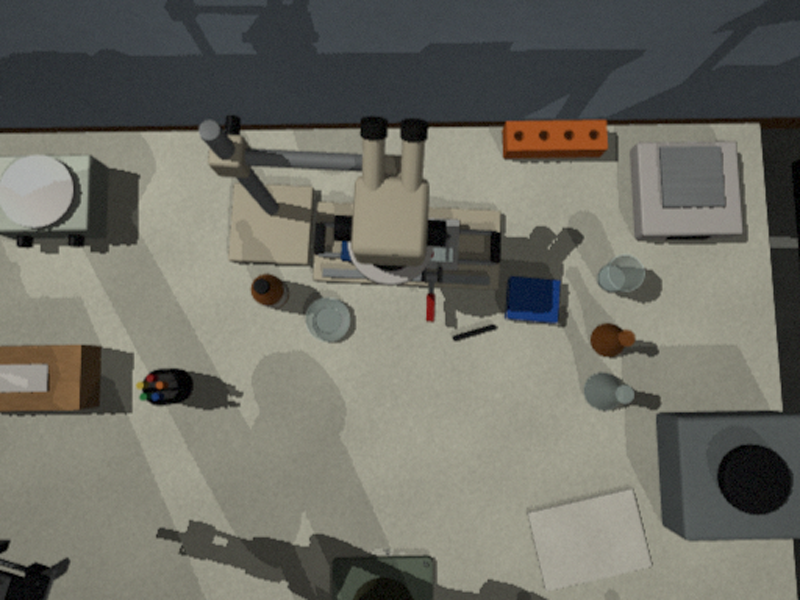

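The top view shows the red handle at about (430,305) of the 800 px image, the stage at (315–500, 205–285), the dropper at (475,332) and the slide box at (533,300). In the scene view the handle tip is at (356,288). I'll enlarge the stage next.

```bash
python3 - <<'E'
from h import *
i=cv2.imread('pics/top0.png')[115:225,190:370]
i=cv2.convertScaleAbs(i,alpha=1.6,beta=10)
cv2.imwrite('pics/tc.png',cv2.resize(i,None,fx=4.4,fy=4.4,interpolation=cv2.INTER_CUBIC))
i=cv2.imread('pics/scene0.png')[160:280,180:340]
i=cv2.convertScaleAbs(i,alpha=1.8,beta=10)
cv2.imwrite('pics/sc.png',cv2.resize(i,None,fx=5,fy=5,interpolation=cv2.INTER_CUBIC))
for n in('scene','top'):
    p=cv2.imread(f'pics/{n}0.png').astype(int); d=np.load(f'pics/{n}0.npy')
    b,g,r=p[...,0],p[...,1],p[...,2]
    m=(r>90)&(g<40)&(b<50)
    vv,uu=np.nonzero(m)
    for u,v in zip(uu,vv):
        w=pt(n,d,u,v)
        if w[2]<.1 and .3<w[0]<.7 and abs(w[1])<.3: print(n,u,v,w.round(4))
E
```

```text
scene 226 182 [ 0.5485 -0.1029  0.0627]
scene 227 182 [ 0.5465 -0.1001  0.0548]
scene 228 182 [ 0.5495 -0.0976  0.0613]
scene 229 182 [ 0.5484 -0.0949  0.0559]
scene 226 183 [ 0.5505 -0.1036  0.0605]
scene 227 183 [ 0.5504 -0.1009  0.0582]
scene 228 183 [ 0.5528 -0.0984  0.0628]
scene 229 183 [ 0.5526 -0.0957  0.0599]
scene 227 184 [ 0.5544 -0.1018  0.0615]
scene 228 184 [ 0.5552 -0.0992  0.0617]
scene 229 184 [ 0.5572 -0.0967  0.0654]
scene 227 185 [ 0.556  -0.1024  0.0581]
scene 228 185 [ 0.5591 -0.1     0.065 ]
scene 229 185 [ 0.5584 -0.0973  0.0606]
scene 227 186 [ 0.5581 -0.1031  0.056 ]
top 274 190 [ 0.5886 -0.0976  0.0561]
top 274 191 [ 0.5853 -0.0974  0.0589]
top 275 191 [ 0.5857 -0.1006  0.0553]
top 274 192 [ 0.5819 -0.0971  0.0627]
top 275 192 [ 0.5824 -0.1004  0.0577]
top 276 192 [ 0.5823 -0.1034  0.0579]
top 274 193 [ 0.5793 -0.0972  0.0588]
top 275 193 [ 0.5795 -0.1004  0.0562]
top 276 193 [ 0.5793 -0.1033  0.0583]
top 277 193 [ 0.5795 -0.1065  0.0553]
top 274 194 [ 0.5762 -0.0971  0.0602]
top 275 194 [ 0.576  -0.1     0.0612]
top 276 194 [ 0.5759 -0.103   0.0621]
top 27
[... 775 characters left out ...]
-0.0965  0.0633]
top 275 200 [ 0.5579 -0.0995  0.0632]
top 276 200 [ 0.5577 -0.1024  0.065 ]
top 273 201 [ 0.5549 -0.0934  0.0649]
top 274 201 [ 0.5552 -0.0966  0.0605]
top 275 201 [ 0.555  -0.0995  0.0615]
top 276 201 [ 0.5546 -0.1022  0.0662]
top 273 202 [ 0.5523 -0.0936  0.0595]
top 274 202 [ 0.5522 -0.0966  0.0598]
top 275 202 [ 0.5517 -0.0992  0.066 ]
top 276 202 [ 0.5516 -0.1022  0.0662]
top 273 203 [ 0.549  -0.0933  0.0636]
top 274 203 [ 0.549  -0.0963  0.0631]
top 275 203 [ 0.549  -0.0994  0.0617]
top 276 203 [ 0.5487 -0.1021  0.0661]
top 273 204 [ 0.5461 -0.0933  0.0632]
top 274 204 [ 0.546  -0.0963  0.0633]
top 275 204 [ 0.546  -0.0993  0.0622]
top 276 204 [ 0.5457 -0.102   0.0661]
```

View pics/tc.png

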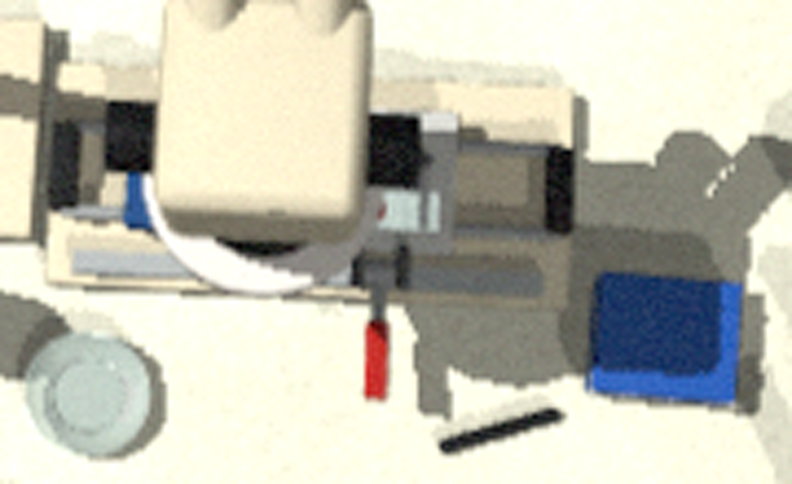

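View pics/sc.png

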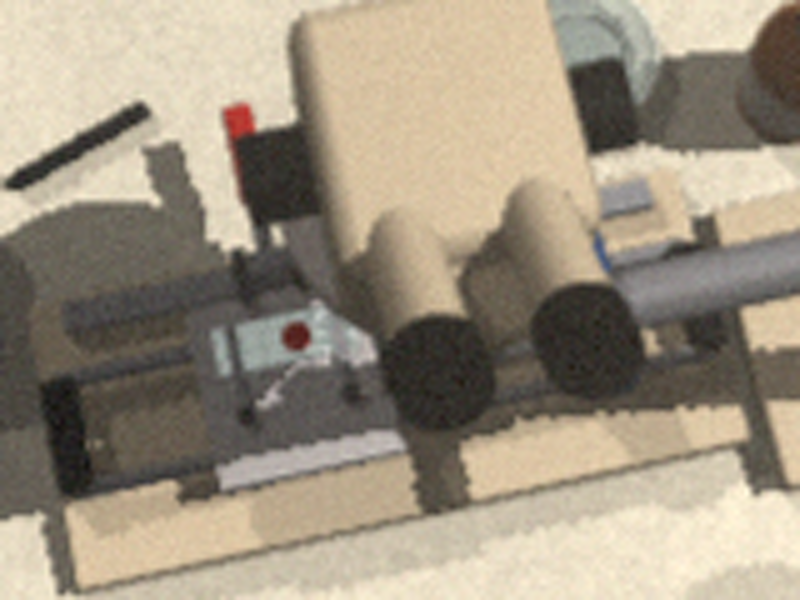

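The top crop shows the stage corners at (45,287), (570,308) and (577,88). The handle runs from (377,322) to (374,398). The blue stop's far edge is at x≈128, y 175–228, and the ring light hides its pad. The scene crop confirms that the head covers the stop.

```bash
cat >> h.py <<'E'
def tc(x,y,z): return pt('top',None,190+x/4.4-.4,115+y/4.4-.4,z)
E
python3 - <<'E'
from h import *
for n,x,y,z in[('NL',45,287,.018),('NR',571,308,.018),('FR',577,88,.018),('stopL1',127,178,.055),('stopL2',127,226,.055),('h in',377,322,.06),('h out',375,398,.06),('carr R top',458,115,.048),('carrR bot',442,243,.048),('blkR near',546,232,.04),('blkR far',570,150,.04),('blkL',48,205,.04),('drop1',443,448,.008),('drop2',560,412,.008),('box',590,390,.034),('dish',92,395,.01)]:
    w=tc(x,y,z); print(n,w.round(4))
d=np.load('pics/top0.npy')
for x,y in [(133,185),(135,200),(140,215),(375,360),(450,180),(557,190),(270,150),(270,280)]:
    print(x,y,pt('top',d,190+x/4.4-.4,115+y/4.4-.4).round(4))
E
```

```text
NL [0.6284 0.1298 0.018 ]
NR [ 0.6071 -0.2411  0.018 ]
FR [ 0.7654 -0.2509  0.018 ]
stopL1 [0.6982 0.0682 0.055 ]
stopL2 [0.6647 0.0685 0.055 ]
h in [ 0.5948 -0.1014  0.06  ]
h out [ 0.543  -0.0988  0.06  ]
carr R top [ 0.7402 -0.1619  0.048 ]
carrR bot [ 0.6503 -0.1483  0.048 ]
blkR near [ 0.6581 -0.2218  0.04  ]
blkR far [ 0.7158 -0.2405  0.04  ]
blkL [0.683  0.1246 0.04  ]
drop1 [ 0.5104 -0.1489  0.008 ]
drop2 [ 0.5343 -0.2324  0.008 ]
box [ 0.5477 -0.2496  0.034 ]
dish [0.5521 0.098  0.01  ]
133 185 [0.6932 0.0641 0.0551]
135 200 [0.682  0.0625 0.0588]
140 215 [0.672  0.0594 0.0562]
375 360 [ 0.5691 -0.0996  0.0575]
450 180 [ 0.6942 -0.1549  0.0492]
557 190 [ 0.6869 -0.2299  0.0436]
270 150 [ 0.6498 -0.0312  0.3677]
270 280 [ 0.602  -0.0296  0.2281]
```

```bash
cat >> h.py <<'E'
from scipy.spatial.transform import Rotation as Ro
YAW=np.radians(-3.4); S0=np.array([.6976,-.0604,0]); RS=Ro.from_euler('z',YAW).as_matrix()
def stage(p): return S0+RS@np.array(p)
def tool(pitch):
    s,c=np.sin(np.radians(pitch)),np.cos(np.radians(pitch))
    return RS@np.array([[-s,0,c],[0,1,0],[-c,0,-s]])
def go(grip,pitch=35,back=0):
    "world grasp point -> shift, turn in move units"
    s=manip.state();R=s['eef_rot'];p=s['tool_pos'];T=tool(pitch)
    q=np.array(grip)+T[:,2]*(.011-back)
    print('shift',(R.T@(q-p)/.04).round(2),'turn',(np.degrees(Ro.from_matrix(R.T@T).as_rotvec())/5).round(2),'d',np.linalg.norm(q-p).round(3))
def info():
    s=manip.state();g=s['tool_pos']-.011*s['eef_rot'][:,2]
    print('t',s['time'],'grasp',g.round(4),'stage',(RS.T@(g-S0)).round(4),'pitch',np.degrees(np.arcsin(-s['eef_rot'][2,2])).round(1),'F',s['contact_force'].round(1),'gap',round(s['finger_gap'],4),s['grasp_force'],'q',s['joint_positions'].round(2))
E
python3 - <<'E'
from h import *
print(pt('top',np.load('pics/top0.npy'),165*.64,380*.64))
go([.36,.25,.28],35)
E
```

```text
[0.43997053 0.39509708 0.07796341]
shift [-6.96 -5.66 -2.16] turn [ -1.35 -10.95  -2.55] d 0.369
```

```bash
python3 -m inch '[[[0,-0.5,-1],[0,0,0],0],[[0,-1,-2.2],[0,0,0],0],[[-1,-2,-2.5],[0,-1,0],0],[[-1.5,-3,-2.5],[0,-2,-0.5],0],[[-2,-4,-2.5],[0,-3,-1],0]]'; python3 -c "
from h import *
info();go(stage([-.129,-.0465,.053]),35,.12)"
```

```text
time: 0.52
tool_pos: [0.1962, 0.3995, 0.2894]
eef_rot: [[-0.943, 0.213, 0.256], [0.203, 0.977, -0.063], [-0.264, -0.008, -0.965]]
contact_force: [-0.5, -0.7, 0.0]
finger_gap: 0.0641
grasp_force: 0.0
t 0.5167 grasp [0.1934 0.4002 0.3   ] stage [-0.5306  0.4299  0.3   ] pitch 74.7 F [-0.5 -0.7  0. ] gap 0.0641 0.0 q [ 1.13 -0.16  1.74 -0.26  1.51 -0.22]
shift [ -7.98 -10.53   6.77] turn [-1.12 -7.93 -1.43] d 0.594
```

```bash
python3 -m inch '[[[-0.6,-0.8,0.2],[-0.1,-0.8,-0.1],0],[[-1.2,-1.6,0.5],[-0.2,-1.6,-0.2],0],[[-1.8,-2.4,0.9],[-0.3,-2.4,-0.3],0],[[-2.4,-3.2,1.4],[-0.4,-3.2,-0.4],0],[[-3,-4,1.9],[-0.5,-4,-0.6],0]]'; python3 -c "
from h import *
info();go(stage([-.129,-.0465,.053]),35,.12)"
```

```text
time: 0.93
tool_pos: [0.2894, 0.2192, 0.2482]
eef_rot: [[-0.808, 0.147, 0.571], [0.123, 0.989, -0.08], [-0.576, 0.006, -0.817]]
contact_force: [1.2, -0.4, -0.7]
finger_gap: 0.0468
grasp_force: 0.0
t 0.9333 grasp [0.2831 0.2201 0.2572] stage [-0.4304  0.2554  0.2572] pitch 54.8 F [ 1.2 -0.4 -0.7] gap 0.0468 0.0 q [ 0.91 -0.57  2.2  -0.56  1.23 -0.4 ]
shift [-2.84 -7.08  6.01] turn [-0.67 -3.95 -0.76] d 0.388
```

```bash
python3 -m inch '[[[-0.3,-0.7,0.6],[0,-0.2,-0.1],0],[[-0.6,-1.4,1.2],[-0.1,-0.6,-0.2],0],[[-0.9,-2.1,1.8],[-0.2,-1,-0.3],0],[[-1.2,-2.8,2.4],[-0.3,-1.6,-0.4],0],[[-1.5,-3.5,3],[-0.4,-2.2,-0.5],0]]'; python3 -c "
from h import *
info();go(stage([-.129,-.0465,.053]),35,.12)"
```

```text
time: 1.35
tool_pos: [0.3852, 0.0844, 0.2128]
eef_rot: [[-0.713, 0.1, 0.694], [0.072, 0.995, -0.07], [-0.698, 0.0, -0.716]]
contact_force: [2.8, 5.9, 0.3]
finger_gap: 0.0472
grasp_force: 0.0
t 1.35 grasp [0.3776 0.0852 0.2206] stage [-0.3281  0.1263  0.2206] pitch 45.8 F [2.8 5.9 0.3] gap 0.0472 0.0 q [ 0.16 -0.86  2.46 -0.25  0.8  -1.2 ]
shift [-0.26 -4.21  3.64] turn [-0.35 -2.15 -0.3 ] d 0.223
```

```bash
python3 -m inch '[[[0,-0.6,0.7],[0,0,0],0],[[0,-1.2,1.4],[0,0,0],0],[[-0.1,-2,2.1],[-0.1,0,-0.1],0],[[-0.1,-2.8,2.9],[-0.2,-0.5,-0.2],0],[[-0.2,-3.5,3.6],[-0.3,-1,-0.3],0]]'; python3 -c "
from h import *
info();go(stage([-.129,-.0465,.053]),35,.08);go(stage([-.129,-.0465,.053]),45,.08)"
```

```text
time: 1.77
tool_pos: [0.4728, 0.0028, 0.1662]
eef_rot: [[-0.699, 0.062, 0.712], [0.049, 0.998, -0.039], [-0.713, 0.008, -0.701]]
contact_force: [-0.1, 0.7, 0.1]
finger_gap: 0.0469
grasp_force: 0.0
t 1.7667 grasp [0.465  0.0032 0.1739] stage [-0.236   0.0497  0.1739] pitch 44.5 F [-0.1  0.7  0.1] gap 0.0469 0.0 q [-0.33 -0.56  2.46  0.41  0.51 -2.12]
shift [ 0.55 -2.42  2.04] turn [ 0.03 -1.9  -0.09] d 0.128
shift [ 0.25 -2.41  2.02] turn [ 0.04  0.1  -0.09] d 0.126
```

```bash
cat > fk.py <<'E'
import numpy as np
from scipy.optimize import least_squares
from scipy.spatial.transform import Rotation as Ro
def rot(a,t): return Ro.from_euler(a,t).as_matrix()
Z=np.array([0,0,1.]);X=np.array([1.,0,0])
def fk(q,P):
    a1,d1,a2,e,a3,L=P
    R=rot('z',q[0]);p=d1*Z+R@(a1*X)
    R=R@rot('y',q[1]);p=p+R@(a2*Z)
    R=R@rot('y',q[2]);p=p+R@(e*X+a3*Z)
    R=R@rot('z',q[3])@rot('y',q[4]);R=R@rot('z',q[5]);p=p+R@(L*Z)
    return p,R
E
python3 - <<'E'
from h import *;from fk import *
s=manip.state()
D=[([1.11847,.20736,1.54276,0,1.39349,-.15048],[.17061,.54833,.18712]),([1.13,-.16,1.74,-.26,1.51,-.22],[.1962,.3995,.2894]),([.91,-.57,2.2,-.56,1.23,-.4],[.2894,.2192,.2482]),([.16,-.86,2.46,-.25,.8,-1.2],[.3852,.0844,.2128]),(s['joint_positions'],s['tool_pos'])]
f=lambda P:np.concatenate([fk(q,P)[0]-p for q,p in D])
r=least_squares(f,[0,.3,.4,0,.4,.2]);print(r.x.round(4),(r.fun.reshape(-1,3)*1e3).round(1))
print(fk(s['joint_positions'],r.x)[1].round(3),s['eef_rot'].round(3))
E
```

```text
[ 0.0716  0.1109  0.3388 -0.0469  0.4183  0.2123] [[  74.5  -43.8   14.6]
 [  43.9  -18.1   -5.8]
 [  21.6    7.6   -3.4]
 [  -6.2  -61.4    2. ]
 [ -36.  -108.8   -7.4]]
[[-0.062 -0.699  0.712]
 [-0.998  0.049 -0.039]
 [-0.008 -0.713 -0.701]] [[-0.699  0.062  0.712]
 [ 0.049  0.998 -0.039]
 [-0.713  0.008 -0.701]]
```

```bash
cat > fk.py <<'E'
import numpy as np
from scipy.optimize import least_squares
from scipy.spatial.transform import Rotation as Ro
def rot(a,t): return Ro.from_euler(a,t).as_matrix()
def fk(q,P):
    a1,d1,a2,e,a3,L,b,w,wz=P
    R=rot('z',q[0]);p=R@[a1,b,d1]
    R=R@rot('y',q[1]);p=p+R@[0,0,a2]
    R=R@rot('y',q[2]);p=p+R@[e,0,a3]
    R=R@rot('z',q[3]);R=R@rot('y',q[4]);p=p+R@[w,wz,0]
    R=R@rot('z',q[5]-np.pi/2);p=p+R@[0,0,L]
    return p,R
E
python3 - <<'E'
from h import *;from fk import *
s=manip.state()
D=[([1.11847,.20736,1.54276,0,1.39349,-.15048],[.17061,.54833,.18712]),([1.13,-.16,1.74,-.26,1.51,-.22],[.1962,.3995,.2894]),([.91,-.57,2.2,-.56,1.23,-.4],[.2894,.2192,.2482]),([.16,-.86,2.46,-.25,.8,-1.2],[.3852,.0844,.2128]),(s['joint_positions'],s['tool_pos'])]
f=lambda P:np.concatenate([fk(q,P)[0]-p for q,p in D]+[.01*np.array(P[6:])])
r=least_squares(f,[0,.3,.4,0,.4,.2,0,0,0]);print(r.x.round(4),(r.fun[:15].reshape(-1,3)*1e3).round(1))
print(fk(s['joint_positions'],r.x)[1].round(3),s['eef_rot'].round(3))
np.save('P.npy',r.x);P=r.x
lo=[-2.73,-.86,.23,-1.11,.08,-2.82];hi=[2.73,2.22,2.46,4.25,2.63,2.82]
def ik(p,R,x0):
    g=lambda q:np.concatenate([(fk(q,P)[0]-p)*10,(fk(q,P)[1]-R).ravel()])
    best=None
    for x in x0:
        k=least_squares(g,np.clip(x,np.array(lo)+.01,np.array(hi)-.01),bounds=(lo,hi))
        if best is None or k.cost<best.cost: best=k
    return best
q0=s['joint_positions']
rng=np.random.default_rng(0);X=[rng.uniform(lo,hi) for _ in range(15)]
for pitch in(30,40,50,60,70):
  for n,pos in [('down',[-.129,-.0465,.053]),('up',[-.084,-.0465,.104]),('upHome',[-.084,.043,.104]),('dnHome',[-.129,.043,.053])]:
    T=tool(pitch);k=ik(stage(pos)+.011*T[:,2],T,[q0,[0,.4,1.4,0,.8,0],[0,.4,1.4,3.1,.5,0]]+X)
    print(pitch,n,round(k.cost,5),k.x.round(2))
E
```

```text
[-0.009   0.2838  0.4558  0.094   0.5112  0.358   0.0812  0.0023  0.0047] [[ 0.4  0.2  1.1]
 [-0.8  0.4 -1.1]
 [-0.  -0.8 -0.2]
 [ 0.5 -0.   0.9]
 [-0.2 -0.  -0.6]]
[[ 0.699 -0.062  0.712]
 [-0.049 -0.998 -0.039]
 [ 0.713 -0.008 -0.701]] [[-0.699  0.062  0.712]
 [ 0.049  0.998 -0.039]
 [-0.713  0.008 -0.701]]
30 down 0.0 [-0.58  0.28  2.39  2.37  0.67 -1.2 ]
30 up 0.0 [-0.51  0.17  2.31  2.24  0.51 -0.98]
30 upHome 0.0 [-0.23  0.16  2.32  2.75  0.4  -1.3 ]
30 dnHome 0.0 [-0.26  0.27  2.41  2.83  0.6  -1.41]
40 down 0.0 [-0.53  0.15  2.33  1.97  0.39 -0.74]
40 up 0.0 [-0.48  0.09  2.23  1.57  0.32 -0.28]
40 upHome 0.0 [-0.23  0.08  2.24  1.86  0.13 -0.4 ]
40 dnHome 0.0 [-0.24  0.14  2.34  2.55  0.25 -1.11]
50 down 0.0 [-0.49  0.1   2.23  1.06  0.31  0.19]
50 up 0.0 [-0.44  0.07  2.11  0.7   0.38  0.61]
50 upHome 0.0 [-0.22  0.06  2.12  0.37  0.29  1.09]
50 dnHome 0.0 [-0.24  0.09  2.24  0.77  0.17  0.67]
60 down 0.0 [-0.44  0.12  2.1   0.42  0.47  0.85]
60 up 0.0 [-0.4   0.11  1.97  0.31  0.58  1.01]
60 upHome 0.0 [-0.2   0.1   1.98  0.14  0.54  1.33]
60 dnHome 0.0 [-0.22  0.11  2.11  0.2   0.41  1.25]
70 down 0.0 [-0.39  0.17  1.96  0.18  0.68  1.12]
70 up 0.0 [-0.36  0.18  1.83  0.14  0.8   1.19]
70 upHome 0.0 [-0.18  0.17  1.84  0.06  0.79  1.41]
70 dnHome 0.0 [-0.2   0.17  1.97  0.08  0.66  1.38]
```

```bash
python3 -c "
from h import *
go(stage([-.129,-.0465,.053]),57,.07)"
```

```text
shift [-0.06 -2.41  2.3 ] turn [ 0.05  2.5  -0.08] d 0.133
```

```bash
python3 -m inch '[[[0,-0.6,0.3],[0,0.7,0],0],[[0,-1.2,0.8],[0,1.4,0],0],[[0,-1.8,1.4],[0,2.1,0],0],[[-0.06,-2.4,2],[0,2.5,-0.1],0],[[-0.06,-2.41,2.3],[0.05,2.5,-0.1],0]]'; python3 -c "
from h import *
info();go(stage([-.129,-.0465,.053]),57,.0)
p,d=snap('top','top1');i=cv2.convertScaleAbs(cv2.imread('pics/top1.png')[130:240,210:370],alpha=1.6,beta=10)
cv2.imwrite('pics/t1.png',cv2.resize(i,None,fx=5,fy=5,interpolation=cv2.INTER_CUBIC))"
```

```text
time: 2.18
tool_pos: [0.5371, -0.0999, 0.1032]
eef_rot: [[-0.837, 0.06, 0.543], [0.048, 0.998, -0.035], [-0.545, -0.003, -0.839]]
contact_force: [0.0, 0.1, -0.2]
finger_gap: 0.0471
grasp_force: 0.0
t 2.1833 grasp [ 0.5311 -0.0995  0.1124] stage [-0.1639 -0.0489  0.1124] pitch 57.0 F [ 0.   0.1 -0.2] gap 0.0471 0.0 q [-0.5  -0.1   2.19  0.44  0.56 -2.33]
shift [0.08 0.07 1.72] turn [-0.04 -0.    0.02] d 0.069
```

View pics/t1.png

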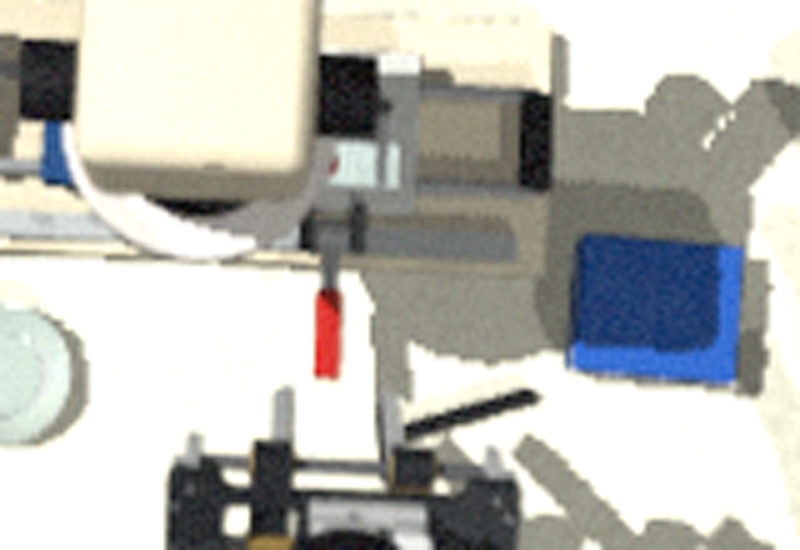

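The open fingers, at (283,400) and (385,410), are centred on the red handle, which runs from (328,292) to (326,378). I'll advance and close.

```bash
python3 -m inch '[[[0,0,0.5],[0,0,0],0],[[0.05,0.05,1],[0,0,0],0],[[0.08,0.07,1.5],[0,0,0],0],[[0.08,0.07,1.72],[0,0,0],0],[[0.08,0.07,1.72],[0,0,0],0.2]]' >/dev/null; python3 -m inch '[[[0,0,0],[0,0,0],1],[[0,0,0],[0,0,0],1],[[0,0,0],[0,0,0],1],[[0,0,0],[0,0,0],1],[[0,0,0],[0,0,0],1]]'; python3 -c "
from h import *
info()
for a in (.25,.5,.75,.95):
  t=np.radians(10)+a
  go(stage([-.065-.065*np.cos(t),-.0465,.042+.065*np.sin(t)]),57,0)"
```

```text
time: 3.07
tool_pos: [0.5683, -0.0963, 0.0445]
eef_rot: [[-0.837, 0.057, 0.545], [0.045, 0.998, -0.036], [-0.546, -0.006, -0.838]]
contact_force: [-3.6, -6.9, -1.3]
finger_gap: 0.0155
grasp_force: 30.0
t 3.0667 grasp [ 0.5623 -0.0959  0.0537] stage [-0.1329 -0.0435  0.0537] pitch 56.9 F [-3.6 -6.9 -1.3] gap 0.0155 30.00647395849228 q [-0.45  0.1   2.16  0.56  0.39 -2.43]
shift [-0.39 -0.08 -0.2 ] turn [-0.04  0.01  0.05] d 0.018
shift [-0.75 -0.08 -0.37] turn [-0.04  0.01  0.05] d 0.034
shift [-1.15 -0.08 -0.45] turn [-0.04  0.01  0.05] d 0.049
shift [-1.47 -0.08 -0.44] turn [-0.04  0.01  0.05] d 0.062
```

```bash
python3 -m inch '[[[-0.16,-0.03,-0.16],[0,0,0],1],[[-0.33,-0.03,-0.28],[0,0,0],1],[[-0.53,-0.03,-0.38],[0,0,0],1],[[-0.72,-0.03,-0.46],[0,0,0],1],[[-0.72,-0.03,-0.46],[0,0,0],1]]'; python3 -c "
from h import *
info()"
```

```text
time: 3.48
tool_pos: [0.5828, -0.0963, 0.0762]
eef_rot: [[-0.837, 0.055, 0.544], [0.044, 0.999, -0.032], [-0.545, -0.003, -0.839]]
contact_force: [-6.2, -2.7, 5.3]
finger_gap: 0.0148
grasp_force: 30.0
t 3.4833 grasp [ 0.5768 -0.0959  0.0855] stage [-0.1185 -0.0426  0.0855] pitch 57.0 F [-6.2 -2.7  5.3] gap 0.0148 30.013926923274994 q [-0.43  0.06  2.11  0.46  0.47 -2.31]
```

```bash
python3 -m inch '[[[-0.2,0,-0.06],[0,0,0],1],[[-0.42,0,-0.09],[0,0,0],1],[[-0.6,0,-0.09],[0,0,0],1],[[-0.76,0,-0.08],[0,0,0],1],[[-0.76,0,-0.08],[0,0,0],1]]'; python3 -c "
from h import *
info()
p,d=snap('top','top2');i=cv2.convertScaleAbs(cv2.imread('pics/top2.png')[110:220,190:350],alpha=1.6,beta=10)
cv2.imwrite('pics/t2.png',cv2.resize(i,None,fx=5,fy=5,interpolation=cv2.INTER_CUBIC))"
```

```text
time: 3.9
tool_pos: [0.6078, -0.0982, 0.0967]
eef_rot: [[-0.836, 0.055, 0.547], [0.044, 0.998, -0.033], [-0.548, -0.004, -0.837]]
contact_force: [-0.9, -2.0, 3.6]
finger_gap: 0.0112
grasp_force: 31.8
t 3.9 grasp [ 0.6018 -0.0978  0.1059] stage [-0.0934 -0.043   0.1059] pitch 56.8 F [-0.9 -2.   3.6] gap 0.0112 31.765168469549963 q [-0.41  0.07  2.04  0.4   0.51 -2.23]
```

View pics/t2.png

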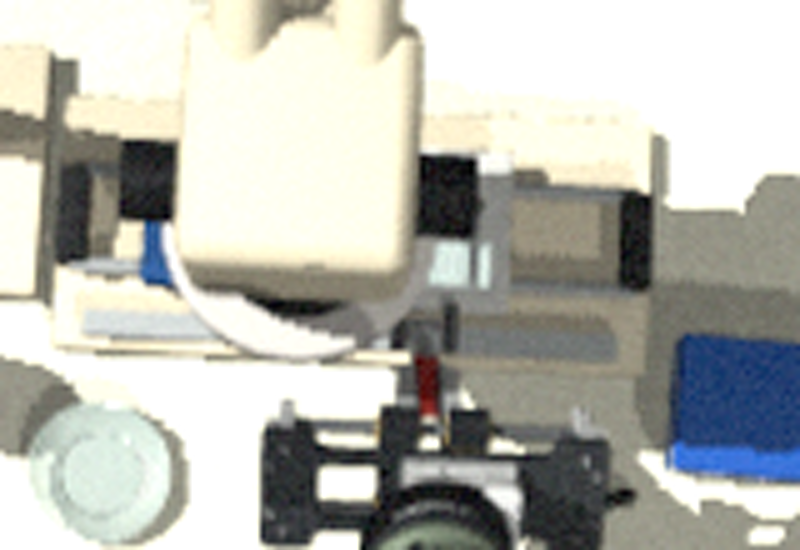

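The handle runs from (427,360) to (430,415), ending near the fingers at (400,420) and (470,425). The gap has shrunk to 11 mm, so I'll check the lever angle from the depth.

```bash
python3 - <<'E'
from h import *
for n,f in(('top','top2'),('scene',None)):
    if f is None: snap(n,'scene2');f='scene2'
    p=cv2.imread(f'pics/{f}.png').astype(int);d=np.load(f'pics/{f}.npy')
    b,g,r=p[...,0],p[...,1],p[...,2]
    vv,uu=np.nonzero((r>45)&(r>2.5*g)&(r>2*b))
    for u,v in zip(uu,vv):
        w=pt(n,d,u,v);s=RS.T@(w-S0)
        if w[2]<.2 and -.2<s[0]<-.05 and abs(s[1]+.05)<.04: print(n,u,v,(s*1e3).round(0),np.degrees(np.arctan2(s[2]-.042,-.065-s[0])).round(0))
E
```

```text
top 275 182 [-85. -45.  79.] 62.0
top 276 182 [-85. -47.  81.] 62.0
top 274 183 [-90. -41.  90.] 63.0
top 275 184 [-92. -44.  90.] 60.0
top 274 185 [-97. -41.  99.] 61.0
top 275 186 [-99. -44.  98.] 58.0
top 274 189 [-110.  -41.  117.] 59.0
top 275 189 [-110.  -43.  118.] 59.0
top 276 189 [-110.  -46.  113.] 58.0
top 274 190 [-113.  -41.  116.] 57.0
top 275 190 [-113.  -43.  119.] 58.0
top 276 190 [-113.  -46.  121.] 59.0
top 274 191 [-116.  -41.  116.] 56.0
top 275 191 [-116.  -44.  117.] 56.0
top 276 191 [-116.  -46.  118.] 56.0
```

```bash
python3 -m inch '[[[0,0,0],[0,0,0],0.55],[[0,0,0],[0,0,0],0.55],[[0.15,0,0.03],[0,0,0],0.55],[[0.27,0,0.05],[0,0,0],0.55],[[0.27,0,0.05],[0,0,0],0.55]]'; python3 -m inch '[[[0,0,0],[0,0,0],1],[[0,0,0],[0,0,0],1],[[0,0,0],[0,0,0],1],[[0,0,0],[0,0,0],1]]';python3 -c "
from h import *
info()"
```

```text
time: 4.42
tool_pos: [0.596, -0.0954, 0.0837]
eef_rot: [[-0.84, 0.055, 0.539], [0.047, 0.998, -0.029], [-0.54, 0.001, -0.842]]
contact_force: [0.5, 0.5, 0.1]
finger_gap: 0.021
grasp_force: 0.0
time: 4.75
tool_pos: [0.5986, -0.0966, 0.0863]
eef_rot: [[-0.838, 0.055, 0.543], [0.046, 0.998, -0.031], [-0.544, -0.001, -0.839]]
contact_force: [0.1, -0.1, -0.2]
finger_gap: 0.0006
grasp_force: 0.0
t 4.75 grasp [ 0.5926 -0.0963  0.0955] stage [-0.1027 -0.042   0.0955] pitch 57.1 F [ 0.1 -0.1 -0.2] gap 0.0006 0.0 q [-0.42  0.07  2.07  0.42  0.49 -2.26]
```

Missed: the gap closed to zero, so the lever isn't between the fingers. I'll look again.

```bash
python3 - <<'E'
from h import *
out=[]
for n,sl in(('top',np.s_[110:220,190:350]),('scene',np.s_[150:260,180:340])):
    snap(n,n+'3')
    p=cv2.imread(f'pics/{n}3.png');d=np.load(f'pics/{n}3.npy')
    out.append(cv2.resize(cv2.convertScaleAbs(p[sl],alpha=1.8,beta=10),(436,300),interpolation=cv2.INTER_CUBIC))
    p=p.astype(int);b,g,r=p[...,0],p[...,1],p[...,2]
    vv,uu=np.nonzero((r>40)&(r>2.2*g)&(r>1.8*b))
    for u,v in zip(uu,vv):
        w=pt(n,d,u,v);s=RS.T@(w-S0)
        if w[2]<.2 and -.2<s[0]<-.04 and abs(s[1]+.05)<.1: print(n,u,v,(s*1e3).round(0),np.degrees(np.arctan2(s[2]-.042,-.065-s[0])).round(0))
cv2.imwrite('pics/b3.png',np.vstack(out))
E
```

```text
top 285 182 [-83. -75.  74.] 60.0
top 283 183 [-88. -68.  82.] 61.0
top 284 183 [-87. -71.  79.] 59.0
top 285 183 [-87. -74.  83.] 61.0
top 286 183 [-87. -77.  84.] 62.0
top 283 184 [-91. -68.  85.] 59.0
top 284 184 [-91. -71.  83.] 58.0
top 285 184 [-90. -74.  84.] 58.0
top 286 184 [-91. -77.  86.] 60.0
top 283 185 [-94. -68.  86.] 57.0
top 284 185 [-95. -71.  91.] 59.0
top 285 185 [-94. -74.  89.] 58.0
top 286 185 [-94. -76.  91.] 59.0
top 283 186 [-98. -67.  95.] 58.0
top 284 186 [-98. -70.  95.] 58.0
top 285 186 [-98. -73.  97.] 59.0
top 286 186 [-97. -76.  93.] 58.0
top 283 187 [-101.  -68.   95.] 56.0
top 284 187 [-101.  -70.   98.] 57.0
top 286 187 [-101.  -76.   97.] 57.0
top 283 188 [-105.  -67.  104.] 57.0
top 284 188 [-105.  -70.  103.] 57.0
top 286 188 [-105.  -76.  106.] 58.0
top 287 188 [-104.  -79.  101.] 56.0
top 283 189 [-108.  -67.  104.] 55.0
top 284 189 [-108.  -70.  106.] 56.0
top 285 189 [-108.  -73.  108.] 57.0
top 286 189 [-108.  -75.  112.] 58.0
top 287 189 [-107.  -79.  105.] 56.0
top 283 190 [-111.  -67.  109.] 55.0
top 284 190 [-111.  -70.  110.] 56.0
top 
[... 197 characters left out ...]
4.  -72.  115.] 56.0
top 286 191 [-114.  -75.  115.] 56.0
top 287 191 [-114.  -78.  114.] 56.0
top 283 192 [-118.  -67.  116.] 55.0
top 284 192 [-118.  -69.  118.] 55.0
top 285 192 [-118.  -72.  121.] 56.0
top 286 192 [-118.  -75.  117.] 55.0
top 287 192 [-117.  -78.  116.] 55.0
top 284 193 [-120.  -70.  114.] 52.0
top 285 193 [-120.  -73.  112.] 52.0
top 286 193 [-120.  -75.  115.] 53.0
top 287 193 [-120.  -78.  113.] 52.0
scene 217 188 [-117.  -78.  115.] 55.0
scene 218 188 [-117.  -75.  114.] 54.0
scene 219 188 [-117.  -73.  113.] 54.0
scene 220 188 [-116.  -70.  114.] 55.0
scene 217 189 [-115.  -78.  115.] 56.0
scene 218 189 [-114.  -76.  116.] 57.0
scene 217 192 [-109.  -80.  109.] 57.0
```

View pics/b3.png

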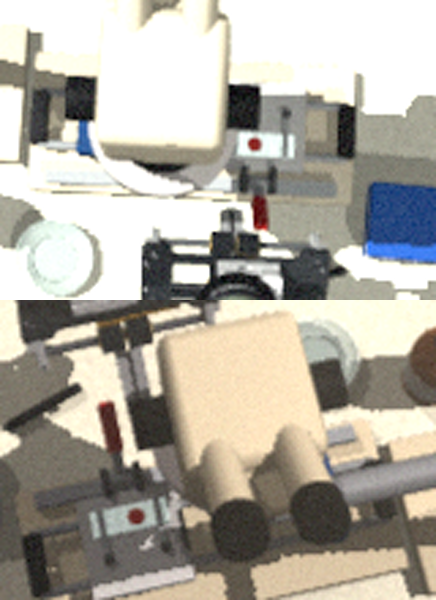

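The carriage ran back to about 0, with the handle at stage y ≈ −73 mm. The lever stands at about 51° (≈0.72 rad), not quite past the threshold. I'll retract, open, move over and regrasp.

```bash
python3 -m inch '[[[0,0,-0.6],[0,0,0],0.5],[[0,0,-1.4],[0,0,0],0],[[0,0,-1.8],[0,0,0],0],[[0,-0.4,-1.8],[0,0,0],0],[[0,-0.78,-1.8],[0,0,0],0]]' >/dev/null;python3 -c "
from h import *
info();go(stage([-.107,-.0725,.094]),57,0)"
```

```text
t 5.2667 grasp [ 0.5522 -0.1253  0.1579] stage [-0.1413 -0.0734  0.1579] pitch 56.9 F [ 1.2 -0.4  0.3] gap 0.0308 0.0 q [-0.53 -0.11  2.09  0.41  0.68 -2.31]
shift [0.16 0.02 1.81] turn [0.01 0.03 0.07] d 0.073
```

```bash
python3 -m inch '[[[0.16,0.02,0],[0,0,0],0],[[0.16,0.02,0.5],[0,0,0],0],[[0.16,0.02,1],[0,0,0],0],[[0.16,0.02,1.5],[0,0,0],0],[[0.16,0.02,1.85],[0,0,0],0]]' >/dev/null; python3 -m inch '[[[0,0,0],[0,0,0],0],[[0,0,0],[0,0,0],1],[[0,0,0],[0,0,0],1],[[0,0,0],[0,0,0],1],[[0,0,0],[0,0,0],1]]'>/dev/null
python3 -c "
from h import *
info()
for a in (.75,.85,.95,1.05):
  t=np.radians(10)+a
  go(stage([-.065-.067*np.cos(t),-.0725,.042+.067*np.sin(t)]),57,0)"
```

```text
t 6.1 grasp [ 0.5867 -0.1265  0.0914] stage [-0.1068 -0.0725  0.0914] pitch 57.0 F [ 0.4 -0.5  0.2] gap 0.0236 0.0 q [-0.49  0.08  2.07  0.49  0.51 -2.38]
shift [-0.09  0.   -0.07] turn [0.01 0.   0.05] d 0.004
shift [-0.25 -0.   -0.07] turn [0.01 0.   0.05] d 0.011
shift [-0.42 -0.   -0.06] turn [0.01 0.   0.05] d 0.017
shift [-0.59 -0.   -0.03] turn [0.01 0.   0.05] d 0.023
```

```bash
python3 -m inch '[[[0,0,0],[0,0,0],1],[[0,0,0],[0,0,0],1],[[0,0,0],[0,0,0],1]]'>/dev/null
python3 -c "
from h import *
info()"
```

```text
t 6.35 grasp [ 0.5867 -0.127   0.0912] stage [-0.1068 -0.0731  0.0912] pitch 57.0 F [-4.9 -1.1  4.6] gap 0.0157 30.009872317314148 q [-0.49  0.09  2.07  0.49  0.51 -2.38]
```

```bash
python3 -m inch '[[[-0.12,0,-0.06],[0,0,0],1],[[-0.24,0,-0.08],[0,0,0],1],[[-0.36,0,-0.08],[0,0,0],1],[[-0.48,0,-0.07],[0,0,0],1],[[-0.48,0,-0.07],[0,0,0],1]]'>/dev/null
python3 - <<'E'
from h import *
info()
snap('top','top4');n='top'
p=cv2.imread('pics/top4.png').astype(int);d=np.load('pics/top4.npy')
b,g,r=p[...,0],p[...,1],p[...,2]
vv,uu=np.nonzero((r>40)&(r>2.2*g)&(r>1.8*b))
S=np.array([RS.T@(pt(n,d,u,v)-S0) for u,v in zip(uu,vv)])
S=S[(S[:,2]<.2)&(S[:,0]>-.2)&(S[:,0]<-.04)&(abs(S[:,1]+.05)<.1)]*1e3
print(S.round(0))
E
```

```text
t 6.7667 grasp [ 0.6    -0.1264  0.1012] stage [-0.0935 -0.0717  0.1012] pitch 57.3 F [  3.3  -2.3 -11.4] gap 0.0155 29.97574210166931 q [-0.48  0.09  2.03  0.45  0.54 -2.33]
[[ -78.  -71.   79.]
 [ -82.  -65.   86.]
 [ -83.  -67.   90.]
 [ -82.  -73.   88.]
 [ -82.  -76.   88.]
 [ -86.  -65.   89.]
 [ -86.  -70.   94.]
 [ -87.  -73.   99.]
 [ -86.  -76.   94.]
 [ -90.  -73.  101.]
 [ -90.  -75.  103.]
 [ -94.  -66.  108.]
 [ -94.  -69.  110.]
 [ -94.  -72.  110.]
 [ -93.  -75.  107.]
 [ -97.  -66.  109.]
 [ -98.  -68.  120.]
 [ -97.  -72.  116.]
 [ -97.  -77.  115.]
 [-102.  -68.  126.]
 [-101.  -71.  126.]
 [-101.  -74.  123.]
 [-104.  -66.  121.]
 [-105.  -68.  127.]
 [-104.  -71.  121.]
 [-104.  -74.  125.]
 [-104.  -77.  126.]
 [-107.  -66.  122.]
 [-107.  -69.  122.]
 [-107.  -71.  126.]
 [-107.  -74.  124.]
 [-106.  -77.  122.]]
```

```bash
python3 -m inch '[[[0,0.1,0],[0,-0.2,0],1],[[0,0.3,0],[0,-0.4,0],1],[[0,0.5,0],[0,-0.6,0],1],[[0,0.7,0],[0,-0.8,0],1],[[0,0.9,0],[0,-1,0],1]]'>/dev/null
python3 -c "
from h import *
info();go(stage([-.0935,.03,.1012]),52)"
```

```text
t 7.2333 grasp [ 0.6021 -0.0913  0.102 ] stage [-0.0935 -0.0366  0.102 ] pitch 52.0 F [  3.7  -4.1 -10.6] gap 0.016 29.979456961154938 q [-0.42  0.06  2.11  0.59  0.4  -2.42]
shift [0.01 1.66 0.02] turn [ 0.01 -0.01  0.04] d 0.067
```

```bash
python3 -m inch '[[[0,0.25,0],[0,0,0],1],[[0,0.5,0],[0,0,0],1],[[0,0.75,0],[0,0,0],1],[[0,1,0],[0,0,0],1],[[0,1.2,0],[0,0,0],1]]'>/dev/null
python3 -m inch '[[[0,0.1,0],[0,0,0],1],[[0,0.2,0],[0,0,0],1],[[0,0.3,0],[0,0,0],1],[[0,0.4,0],[0,0,0],1],[[0,0.4,0],[0,0,0],1]]'>/dev/null
python3 -c "
from h import *
info();snap('top','top5');i=cv2.convertScaleAbs(cv2.imread('pics/top5.png')[110:220,190:350],alpha=1.6,beta=10)
cv2.imwrite('pics/t5.png',cv2.resize(i,None,fx=5,fy=5,interpolation=cv2.INTER_CUBIC))"
```

```text
t 8.0667 grasp [ 0.6056 -0.0268  0.1017] stage [-0.0938  0.0281  0.1017] pitch 52.1 F [  8.7  -4.4 -15.2] gap 0.0159 29.972063899040222 q [-0.26  0.05  2.12  0.38  0.34 -2.09]
```

View pics/t5.png

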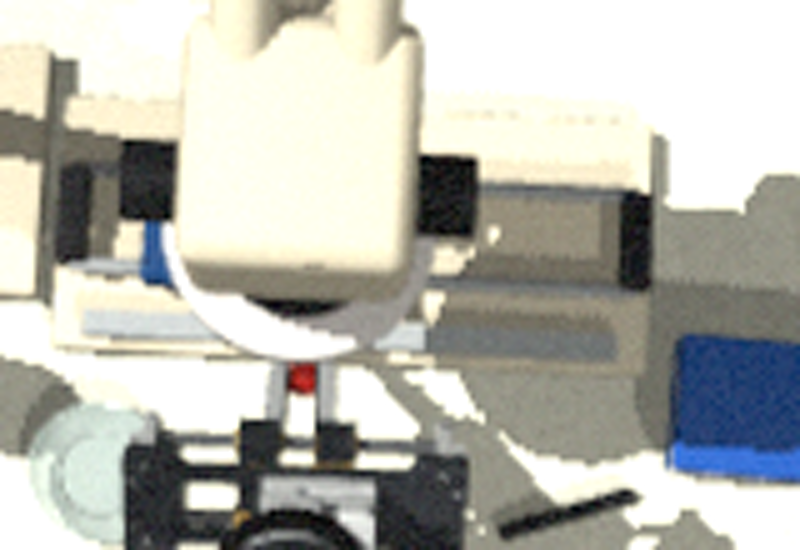

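The handle, its end at (302,378), is held between the fingers, and the carriage is under the head. I'll creep to the stop.

```bash
python3 -m inch '[[[0,0.05,0],[0,0,0],1],[[0,0.1,0],[0,0,0],1],[[0,0.15,0],[0,0,0],1],[[0,0.2,0],[0,0,0],1],[[0,0.2,0],[0,0,0],1]]'>/dev/null
python3 -c "
from h import *
info()"
python3 -m inch '[[[0,0.03,0],[0,0,0],1],[[0,0.06,0],[0,0,0],1],[[0,0.09,0],[0,0,0],1],[[0,0.12,0],[0,0,0],1],[[0,0.12,0],[0,0,0],1]]'>/dev/null
python3 -c "
from h import *
info()"
```

```text
t 8.5333 grasp [ 0.6061 -0.0192  0.1017] stage [-0.0938  0.0357  0.1017] pitch 52.1 F [  9.2  -3.7 -15.3] gap 0.0159 29.970404505729675 q [-0.24  0.05  2.12  0.35  0.33 -2.05]
t 8.95 grasp [ 0.6064 -0.0146  0.1017] stage [-0.0937  0.0403  0.1017] pitch 52.1 F [  9.6  -3.3 -14.6] gap 0.016 29.96974289417267 q [-0.23  0.06  2.12  0.33  0.33 -2.02]
```

```bash
for k in 1 2; do python3 -m inch '[[[0,0.025,0],[0,0,0],1],[[0,0.05,0],[0,0,0],1],[[0,0.075,0],[0,0,0],1],[[0,0.075,0],[0,0,0],1]]'>/dev/null
python3 -c "
from h import *
info()"; done
```

```text
t 9.2833 grasp [ 0.6066 -0.0117  0.1017] stage [-0.0937  0.0433  0.1017] pitch 52.1 F [  8.5  -4.3 -16.2] gap 0.0155 29.969240427017212 q [-0.22  0.06  2.12  0.31  0.33 -2.  ]
t 9.6167 grasp [ 0.6068 -0.0087  0.1016] stage [-0.0937  0.0462  0.1016] pitch 52.1 F [  9.2  -4.6 -16.3] gap 0.0164 29.968848824501038 q [-0.21  0.06  2.12  0.3   0.33 -1.98]
```

```bash
python3 -m inch '[[[0,0.025,0],[0,0,0],1],[[0,0.05,0],[0,0,0],1],[[0,0.05,0],[0,0,0],1]]'>/dev/null
python3 -c "
from h import *
info()"; python3 -m inch '[[[0,0.025,0],[0,0,0],1],[[0,0.05,0],[0,0,0],1],[[0,0.05,0],[0,0,0],1]]'>/dev/null
python3 -c "
from h import *
info()"
```

```text
t 9.8667 grasp [ 0.6069 -0.0067  0.1016] stage [-0.0937  0.0482  0.1016] pitch 52.1 F [  9.3  -3.9 -14.5] gap 0.0154 29.96837854385376 q [-0.21  0.06  2.12  0.29  0.33 -1.97]
t 10.1167 grasp [ 0.607  -0.006   0.1017] stage [-0.0937  0.049   0.1017] pitch 52.1 F [  6.6  -9.6 -13.8] gap 0.0153 29.975093007087708 q [-0.2   0.06  2.12  0.28  0.32 -1.95]
```

Contact with the stop: Fy rose by about 6 N and the motion stalled. I'll hold, then lower the lever.

```bash
python3 -m inch '[[[0,0,0],[0,0,0],1],[[0,0,0],[0,0,0],1],[[0,0.01,0],[0,0,0],1],[[0,0.01,0],[0,0,0],1]]'>/dev/null
python3 -c "
from h import *
info()"
python3 -m inch '[[[0.14,0,-0.02],[0,0,0],1],[[0.28,0,-0.03],[0,0,0],1],[[0.41,0,-0.04],[0,0,0],1],[[0.6,0,0],[0,0,0],1],[[0.81,0,0.03],[0,0,0],1]]'>/dev/null
python3 -c "
from h import *
info()"
```

```text
t 10.45 grasp [ 0.607  -0.0059  0.1016] stage [-0.0937  0.049   0.1016] pitch 52.1 F [  5.2 -10.4 -13.6] gap 0.0154 29.976572692394257 q [-0.2   0.06  2.12  0.28  0.32 -1.95]
t 10.8667 grasp [ 0.5889 -0.0052  0.0886] stage [-0.1117  0.0486  0.0886] pitch 51.1 F [-1.  -3.2  6.5] gap 0.0158 29.99922215938568 q [-0.21  0.04  2.18  0.36  0.26 -2.05]
```

```bash
python3 -m inch '[[[0,0.02,0],[0,0,0],1],[[0,0.03,0],[0,0,0],1],[[0,0.03,0],[0,0,0],1]]'>/dev/null
python3 -c "
from h import *
info()"
```

```text
t 11.1167 grasp [ 0.5871 -0.0045  0.0868] stage [-0.1136  0.0492  0.0868] pitch 51.3 F [-2.2 -9.6  2.4] gap 0.0156 30.00759243965149 q [-0.21  0.05  2.18  0.35  0.26 -2.03]
```

```bash
cat >> h.py <<'E'
def arc(degs,pitch,r=.066,y=.0492):
    for a in degs:
        t=np.radians(a);print(a,end=' ');go(stage([-.065-r*np.cos(t),y,.042+r*np.sin(t)]),pitch)
E
python3 -c "
from h import *
arc([34,25,16,10,6],54)"
```

```text
34 shift [0.25 0.   0.06] turn [-0.04  0.53  0.03] d 0.01
25 shift [0.49 0.   0.16] turn [-0.04  0.53  0.03] d 0.021
16 shift [0.72 0.   0.29] turn [-0.04  0.53  0.03] d 0.031
10 shift [0.85 0.   0.39] turn [-0.04  0.53  0.03] d 0.038
6 shift [0.94 0.01 0.47] turn [-0.04  0.53  0.03] d 0.042
```

```bash
python3 -m inch '[[[0.12,0.02,0.03],[0,0.1,0],1],[[0.25,0.03,0.06],[0,0.2,0],1],[[0.37,0.03,0.11],[0,0.35,0],1],[[0.49,0.03,0.16],[0,0.5,0],1],[[0.49,0.03,0.16],[0,0.5,0],1]]'>/dev/null
python3 -c "
from h import *
info();arc([16,10,6,3],57)"
```

```text
t 11.5333 grasp [ 0.5768 -0.0035  0.0707] stage [-0.124   0.0496  0.0707] pitch 53.7 F [ -7.1 -14.6   8. ] gap 0.0158 30.025663375854492 q [-0.21  0.07  2.18  0.3   0.28 -1.98]
16 shift [ 0.26 -0.01  0.15] turn [-0.05  0.65  0.03] d 0.012
10 shift [ 0.39 -0.01  0.26] turn [-0.05  0.65  0.03] d 0.019
6 shift [ 0.47 -0.01  0.34] turn [-0.05  0.65  0.03] d 0.023
3 shift [ 0.53 -0.01  0.41] turn [-0.05  0.65  0.03] d 0.027
```

```bash
python3 -m inch '[[[0.13,0,0.07],[0,0.2,0],1],[[0.26,0,0.15],[0,0.4,0],1],[[0.39,0,0.26],[0,0.6,0],1],[[0.5,0,0.37],[0,0.65,0],1],[[0.53,0,0.41],[0,0.65,0],1]]'>/dev/null
python3 -m inch '[[[0,0,0],[0,0,0],1],[[0,0,0],[0,0,0],1]]'>/dev/null
python3 -c "
from h import *
info()
snap('top','top6');i=cv2.convertScaleAbs(cv2.imread('pics/top6.png')[110:220,190:350],alpha=1.6,beta=10)
cv2.imwrite('pics/t6.png',cv2.resize(i,None,fx=5,fy=5,interpolation=cv2.INTER_CUBIC))"
```

```text
t 12.1167 grasp [ 0.5675 -0.0027  0.043 ] stage [-0.1333  0.0499  0.043 ] pitch 57.3 F [ -7.  -15.    4.9] gap 0.015 30.01795917749405 q [-0.2   0.12  2.17  0.26  0.3  -1.94]
```

View pics/t6.png

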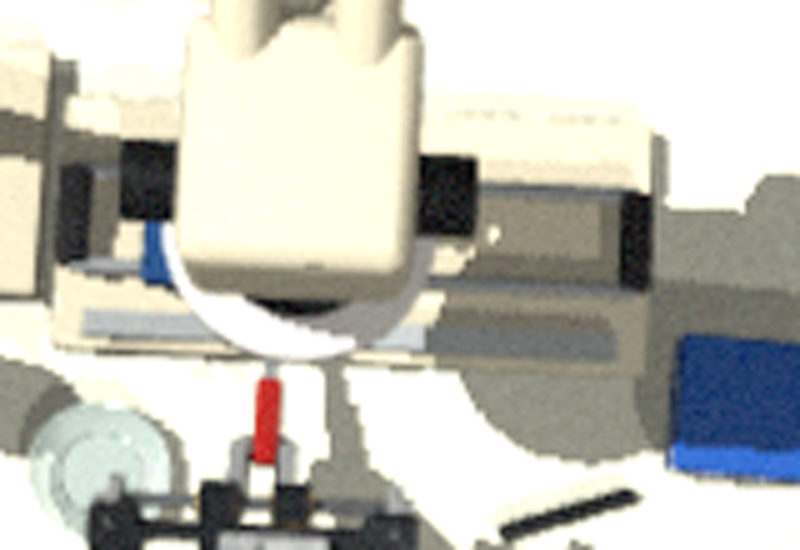

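The handle is now long in the view, from (268,378) to (265,463), so it lies near level. I'll check its angle by depth.

```bash
cat > lev.py <<'E'
from h import *
import sys
def lev(f):
    n='top';snap(n,f)
    p=cv2.imread(f'pics/{f}.png').astype(int);d=np.load(f'pics/{f}.npy')
    b,g,r=p[...,0],p[...,1],p[...,2]
    vv,uu=np.nonzero((r>70)&(r>2.5*g)&(r>2.2*b))
    S=np.array([RS.T@(pt(n,d,u,v)-S0) for u,v in zip(uu,vv)])
    S=S[(S[:,2]<.1)&(S[:,0]>-.2)&(S[:,0]<-.09)&(abs(S[:,1])<.1)]
    m=np.polyfit(S[:,0],S[:,2],1);print('slope deg',np.degrees(np.arctan(-m[0])).round(1),'z at -129',np.polyval(m,-.129).round(4),'y',np.median(S[:,1]).round(4),S[:,1].min().round(4),S[:,1].max().round(4),len(S))
lev(sys.argv[1])
E
python3 lev.py top7; python3 - <<'E'
from h import *
n='top';p=cv2.imread('pics/top0.png').astype(int);d=np.load('pics/top0.npy')
b,g,r=p[...,0],p[...,1],p[...,2]
vv,uu=np.nonzero((r>70)&(r>2.5*g)&(r>2.2*b))
S=np.array([RS.T@(pt(n,d,u,v)-S0) for u,v in zip(uu,vv)])
S=S[(S[:,2]<.1)&(S[:,0]>-.2)&(S[:,0]<-.09)&(abs(S[:,1])<.1)]
m=np.polyfit(S[:,0],S[:,2],1);print('start',np.degrees(np.arctan(-m[0])),np.polyval(m,-.129),np.median(S[:,1]))
E
```

```text
slope deg 16.0 z at -129 0.0693 y 0.0489 0.042 0.0548 68
start 10.153539149174387 0.060846062307182446 -0.04679198173504888
```

The lever is at about 0.12 rad because it slipped in the pads. I'll release, back off and press it down from above with closed fingers.

```bash
python3 -m inch '[[[0,-0.02,0],[0,0,0],0.5],[[0,-0.02,0],[0,0,0],0.1],[[0,-0.02,0],[0,0,0],0],[[0,-0.02,-0.4],[0,0,0],0],[[0,-0.02,-1],[0,0,0],0]]'>/dev/null
python3 -m inch '[[[0,0,-0.7],[0,0,0],0.3],[[0,0,-0.7],[0,0,0],1],[[0,0,-0.7],[0,0,0],1],[[0,0,-0.7],[0,0,0],1],[[0,0,-0.7],[0,0,0],1]]'>/dev/null
python3 lev.py top8; python3 -c "
from h import *
info();T=tool(57);
for z in(.085,.062,.056):go(stage([-.140,.0485,z])-.019*T[:,2],57)"
```

```text
slope deg 14.9 z at -129 0.0684 y 0.0487 0.0426 0.0549 69
t 13.1 grasp [0.5274 0.0023 0.0956] stage [-0.1736  0.0525  0.0956] pitch 57.9 F [-0.2  0.4 -0.2] gap 0.0132 0.0 q [-0.22 -0.09  2.22  0.19  0.46 -1.88]
shift [-0.57 -0.1   0.2 ] turn [ 0.02 -0.19  0.04] d 0.024
shift [-0.26 -0.1   0.68] turn [ 0.02 -0.19  0.04] d 0.03
shift [-0.18 -0.1   0.81] turn [ 0.02 -0.19  0.04] d 0.033
```

```bash
python3 -m inch '[[[-0.57,-0.1,0.2],[0,0,0],1],[[-0.42,-0.1,0.44],[0,0,0],1],[[-0.26,-0.1,0.68],[0,0,0],1],[[-0.22,-0.1,0.75],[0,0,0],1],[[-0.18,-0.1,0.81],[0,0,0],1]]'>/dev/null
python3 -c "
from h import *
info()"; python3 lev.py top9
```

```text
t 13.5167 grasp [ 0.5497 -0.0031  0.0711] stage [-0.151   0.0485  0.0711] pitch 58.0 F [ 0.6 -0.6  0.3] gap 0.0004 0.0 q [-0.22  0.02  2.19  0.22  0.4  -1.92]
slope deg 16.4 z at -129 0.0689 y 0.0486 0.0426 0.0547 64
```

```bash
python3 -m inch '[[[0,0,0],[0,0,0],1],[[0,0,0],[0,0,0],1]]'>/dev/null; python3 -c "
from h import *
info()
a=cv2.imread('pics/top9.png')[150:215,200:290];snap('scene','scene9');b=cv2.imread('pics/scene9.png')[150:215,210:300]
cv2.imwrite('pics/v.png',cv2.convertScaleAbs(cv2.resize(np.vstack([a,b]),None,fx=4.6,fy=4.6,interpolation=cv2.INTER_CUBIC),alpha=1.6,beta=10))"
```

```text
t 13.7333 grasp [ 0.5511 -0.0034  0.0735] stage [-0.1497  0.0482  0.0735] pitch 57.8 F [-0.1  0.1 -1.2] gap 0.0002 0.0 q [-0.22  0.01  2.18  0.22  0.4  -1.92]
```

View pics/v.png

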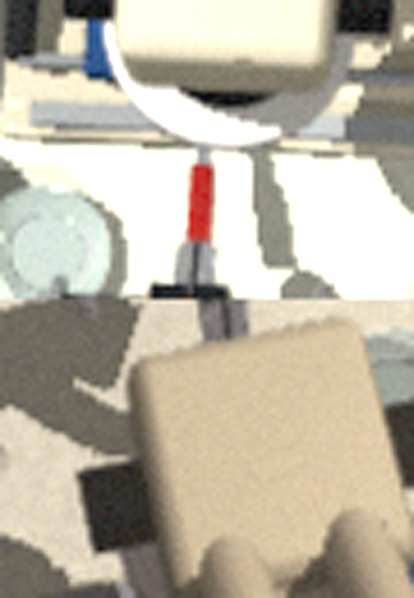

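The fingertips stop at the handle's outer end, at about (195,240), so they are at the end face rather than on top. I'll back off horizontally, rise, and come over the top.

```bash
python3 -m inch '[[[0.32,0,-0.2],[0,0,0],1],[[0.63,0,-0.41],[0,0,0],1],[[0.63,0,-0.41],[0,0,0],1],[[0.36,0,-0.83],[0,0,0],1],[[0.09,0,-1.25],[0,0,0],1]]'>/dev/null
python3 -m inch '[[[0,0,0],[0,0,0],1],[[-0.4,0,0.25],[0,0,0],1],[[-0.84,0,0.54],[0,0,0],1],[[-0.84,0,0.54],[0,0,0],1]]'>/dev/null
python3 lev.py top10; python3 -c "
from h import *
info();T=tool(57);
for z in(.075,.065,.06,.055):go(stage([-.135,.0485,z])-.019*T[:,2],57)"
```

```text
slope deg 13.6 z at -129 0.0687 y 0.0486 0.0426 0.0546 35
t 14.5833 grasp [ 0.5629 -0.0042  0.1137] stage [-0.1378  0.0481  0.1137] pitch 57.7 F [-0.3 -0.2  0.7] gap 0.0005 0.0 q [-0.21 -0.04  2.13  0.17  0.5  -1.86]
shift [0.46 0.01 0.38] turn [ 0.01 -0.15  0.05] d 0.024
shift [0.59 0.01 0.59] turn [ 0.01 -0.15  0.05] d 0.034
shift [0.66 0.01 0.7 ] turn [ 0.01 -0.15  0.05] d 0.038
shift [0.73 0.01 0.8 ] turn [ 0.01 -0.15  0.05] d 0.043
```

```bash
python3 -m inch '[[[0.25,0.01,0.2],[0,0,0],1],[[0.46,0.01,0.38],[0,0,0],1],[[0.59,0.01,0.59],[0,0,0],1],[[0.63,0.01,0.65],[0,0,0],1],[[0.63,0.01,0.65],[0,0,0],1]]'>/dev/null
python3 -c "
from h import *
info()"
```

```text
t 15.0 grasp [ 0.5518 -0.0027  0.0761] stage [-0.1489  0.0489  0.0761] pitch 58.0 F [0.8 0.6 0.7] gap 0.0005 0.0 q [-0.22  0.01  2.18  0.21  0.41 -1.9 ]
```

```bash
python3 lev.py top11; python3 -m inch '[[[0.05,0,0.08],[0,0,0],1],[[0.1,0,0.16],[0,0,0],1],[[0.1,0,0.16],[0,0,0],1]]'>/dev/null
python3 -c "
from h import *
info()"; python3 lev.py top12
```

```text
slope deg 15.4 z at -129 0.0689 y 0.0488 0.0426 0.0547 62
t 15.3 grasp [ 0.5534 -0.0031  0.07  ] stage [-0.1473  0.0487  0.07  ] pitch 57.9 F [ 0.3 -0.2  0.6] gap 0.0002 0.0 q [-0.22  0.03  2.18  0.23  0.39 -1.92]
slope deg 16.7 z at -129 0.0691 y 0.0486 0.0426 0.0545 59
```

```bash
python3 - <<'E'
from h import *
print('t6 tip',[pt('top',None,u,v,.027).round(4) for u,v in((239,197.4),(248,197.4))])
print('now handle end row & tip'); 
p=cv2.imread('pics/top12.png').astype(int);d=np.load('pics/top12.npy')
for v in range(184,214,2):
    print(v,p[v,242:246,::-1].tolist()[1:3],[(RS.T@(pt('top',d,u,v)-S0)*1e3).round(0).tolist() for u in (242,243,244)])
E
```

```text
t6 tip [array([0.5708, 0.0088, 0.027 ]), array([ 0.5703, -0.0188,  0.027 ])]
now handle end row & tip
184 [[99, 103, 101], [100, 102, 99]] [[-87.0, 55.0, 9.0], [-92.0, 50.0, 57.0], [-92.0, 47.0, 55.0]]
186 [[116, 25, 21], [112, 27, 25]] [[-99.0, 53.0, 62.0], [-99.0, 50.0, 59.0], [-99.0, 47.0, 60.0]]
188 [[120, 27, 23], [114, 19, 14]] [[-105.0, 53.0, 61.0], [-105.0, 50.0, 59.0], [-105.0, 47.0, 61.0]]
190 [[118, 24, 22], [116, 27, 23]] [[-111.0, 52.0, 63.0], [-111.0, 49.0, 62.0], [-111.0, 46.0, 58.0]]
192 [[117, 25, 22], [116, 26, 25]] [[-118.0, 52.0, 67.0], [-117.0, 49.0, 64.0], [-117.0, 46.0, 60.0]]
194 [[117, 23, 19], [117, 29, 28]] [[-123.0, 52.0, 65.0], [-123.0, 49.0, 66.0], [-124.0, 45.0, 72.0]]
196 [[117, 19, 18], [121, 26, 23]] [[-130.0, 51.0, 70.0], [-130.0, 48.0, 72.0], [-129.0, 45.0, 67.0]]
198 [[120, 20, 16], [124, 26, 18]] [[-136.0, 51.0, 70.0], [-136.0, 48.0, 74.0], [-136.0, 45.0, 69.0]]
200 [[107, 35, 33], [106, 47, 44]] [[-142.0, 51.0, 73.0], [-142.0, 48.0, 68.0], [-142.0, 45.0, 74.0]]
202 [[62, 63, 61], [97, 96, 95]] [[-149.0, 50.0, 86.0], [-149.0, 47.0, 87.0], [-149.0, 44.0, 89.0]]
204 [[81, 82, 81], [99, 101, 99]] [[-155.0, 49.0, 94.0], [-156.0, 46.0, 100.0], [-155.0, 43.0, 98.0]]
206 [[80, 79, 80], [96, 96, 94]] [[-162.0, 49.0, 106.0], [-162.0, 46.0, 110.0], [-162.0, 43.0, 114.0]]
208 [[99, 100, 97], [95, 96, 95]] [[-167.0, 49.0, 104.0], [-168.0, 45.0, 120.0], [-168.0, 42.0, 121.0]]
210 [[77, 77, 76], [74, 74, 73]] [[-175.0, 47.0, 130.0], [-175.0, 45.0, 133.0], [-174.0, 42.0, 131.0]]
212 [[17, 21, 19], [15, 16, 18]] [[-183.0, 46.0, 187.0], [-183.0, 43.0, 192.0], [-183.0, 40.0, 188.0]]
```

```bash
for k in 1 2; do python3 -m inch '[[[0.05,0,0.08],[0,0,0],1],[[0.1,0,0.16],[0,0,0],1],[[0.1,0,0.16],[0,0,0],1]]'>/dev/null
python3 -c "
from h import *
info()"; done; python3 lev.py top13
```

```text
t 15.6 grasp [ 0.5534 -0.0032  0.0622] stage [-0.1474  0.0486  0.0622] pitch 57.9 F [-1.  -1.1  1.1] gap 0.0006 0.8080774961854331 q [-0.22  0.05  2.18  0.24  0.37 -1.93]
t 15.85 grasp [ 0.5525 -0.0031  0.0547] stage [-0.1483  0.0486  0.0547] pitch 57.9 F [-14.6  -2.   15.4] gap 0.0006 10.226026251912117 q [-0.22  0.06  2.19  0.25  0.35 -1.95]
slope deg 10.0 z at -129 0.0607 y 0.0482 0.0424 0.0543 58
```

The lever is down: slope 10.0° and z 60.7 mm, the same as at the start. I'll retreat and check.

```bash
python3 -m inch '[[[0,0,-0.2],[0,0,0],1],[[0,0,-0.6],[0,0,0],1],[[0,0,-1.2],[0,0,0],1],[[0,0,-1.8],[0,0,0],1],[[0,0,-2.4],[0,0,0],1]]'>/dev/null
python3 -m inch '[[[0,0,0],[0,0,0],1],[[0,0,0],[0,0,0],1],[[0,0,0],[0,0,0],1]]'>/dev/null
python3 -c "
from h import *
info()"; python3 lev.py top14;python3 lev.py top15
```

```text
t 16.5667 grasp [ 5.026e-01 -2.000e-04  1.358e-01] stage [-0.1982  0.0486  0.1358] pitch 57.9 F [0.  0.8 0.4] gap 0.0004 0.0 q [-0.24 -0.24  2.24  0.18  0.59 -1.88]
slope deg 13.0 z at -129 0.0633 y 0.0482 0.0416 0.0543 69
slope deg 10.7 z at -129 0.0634 y 0.0479 0.0417 0.0545 71
```

```bash
python3 -m inch '[[[0,0,0],[0,0,0],1],[[0,0,0],[0,0,0],1],[[0,0,0],[0,0,0],1],[[0,0,0],[0,0,0],1],[[0,0,0],[0,0,0],1]]'>/dev/null; for k in 1 2 3 4; do python3 lev.py top2$k; done
python3 - <<'E'
from h import *
# side edges of handle (sub-pixel) along fixed rows, before release vs now
for f in('top7','top8','top12','top13','top14','top24'):
    p=cv2.imread(f'pics/{f}.png').astype(float);o=[]
    for v in range(187,198):
        w=np.clip(p[v,232:256,2]-p[v,232:256,1]-25,0,None);o.append((w*np.arange(232,256)).sum()/w.sum())
    print(f,np.mean(o).round(3))
E
```

```text
slope deg 11.4 z at -129 0.0635 y 0.0479 0.0418 0.0539 68
slope deg 12.2 z at -129 0.0637 y 0.0476 0.0416 0.0538 69
slope deg 13.6 z at -129 0.064 y 0.0478 0.0417 0.0539 69
slope deg 13.5 z at -129 0.064 y 0.0478 0.0415 0.054 70
top7 242.821
top8 243.005
top12 243.01
top13 243.226
top14 243.379
top24 243.372
```

Sub-pixel tracking suggests the carriage crept back about 1 mm during the press, which is too close to the 2 mm limit. I'll regrip more deeply, push it onto the stop, and press down while gripped.

```bash
python3 -m inch '[[[0,0,0],[0,0,0],0.3],[[0,0,0],[0,0,0],0.1],[[0,0,0],[0,0,0],0.1],[[0,0,0],[0,0,0],0.1],[[0,0,0],[0,0,0],0.1]]'>/dev/null
python3 -c "
from h import *
info();T=tool(57);go(stage([-.130,.0492,.057])+.006*T[:,2],57)"
```

```text
t 17.7 grasp [ 5.027e-01 -2.000e-04  1.366e-01] stage [-0.1981  0.0485  0.1366] pitch 57.8 F [-0.1  0.4  0.1] gap 0.0303 0.0 q [-0.24 -0.24  2.24  0.18  0.6  -1.88]
shift [-0.39  0.01  2.74] turn [ 0.02 -0.16  0.05] d 0.111
```

```bash
python3 -m inch '[[[-0.1,0.01,0.6],[0,0,0],0.1],[[-0.2,0.01,1.2],[0,0,0],0.1],[[-0.3,0.01,1.8],[0,0,0],0.1],[[-0.39,0.01,2.4],[0,0,0],0.1],[[-0.39,0.01,2.74],[0,0,0],0.1]]'>/dev/null
python3 -m inch '[[[0,0,0],[0,0,0],0.3],[[0,0,0],[0,0,0],1],[[0,0,0],[0,0,0],1],[[0,0,0],[0,0,0],1],[[0,0,0],[0,0,0],1]]'>/dev/null
python3 -m inch '[[[0,0,0],[0,0,0],1],[[0,0,0],[0,0,0],1],[[0,0,0],[0,0,0],1]]'>/dev/null
python3 -c "
from h import *
info()"; python3 lev.py top30
```

```text
t 18.7833 grasp [ 0.5744 -0.0046  0.0531] stage [-0.1263  0.0484  0.0531] pitch 57.7 F [-2.7 -6.   2.6] gap 0.0154 29.983117282390594 q [-0.21  0.11  2.14  0.24  0.34 -1.93]
slope deg 10.4 z at -129 0.0631 y 0.0465 0.0421 0.0527 44
```

```bash
python3 -c "
from h import *
arc([18,26,34,42,48],56,.0623,.0484)"
```

```text
18 shift [-0.16 -0.   -0.14] turn [ 0.   -0.34  0.05] d 0.009
26 shift [-0.34 -0.   -0.27] turn [ 0.   -0.34  0.05] d 0.017
34 shift [-0.53 -0.   -0.37] turn [ 0.   -0.34  0.05] d 0.026
42 shift [-0.73 -0.   -0.45] turn [ 0.   -0.34  0.05] d 0.034
48 shift [-0.89 -0.   -0.48] turn [ 0.   -0.34  0.05] d 0.041
```

```bash
python3 -m inch '[[[-0.16,0.02,-0.14],[0,0,0],1],[[-0.34,0.02,-0.27],[0,0,0],1],[[-0.53,0.02,-0.37],[0,0,0],1],[[-0.73,0.02,-0.45],[0,0,0],1],[[-0.89,0.02,-0.48],[0,0,0],1]]'>/dev/null
python3 -m inch '[[[0,0.02,0],[0,0,0],1],[[0,0.03,0],[0,0,0],1],[[0,0.04,0],[0,0,0],1]]'>/dev/null
python3 -c "
from h import *
info()"; python3 lev.py top31
```

```text
t 19.5 grasp [ 0.593  -0.0045  0.0874] stage [-0.1077  0.0496  0.0874] pitch 57.9 F [ -7.7 -12.8   3.9] gap 0.0147 30.001591301261215 q [-0.2   0.08  2.08  0.17  0.44 -1.84]
slope deg 36.7 z at -129 0.1022 y 0.0495 0.0434 0.0549 23
```

```bash
python3 -c "
from h import *
arc([38,28,18,10,2,-4],57.9,.0623,.0496)"
```

```text
38 shift [0.23 0.   0.06] turn [-0.02  0.    0.07] d 0.01
28 shift [0.48 0.01 0.18] turn [-0.02  0.    0.07] d 0.02
18 shift [0.7  0.01 0.33] turn [-0.02  0.    0.07] d 0.031
10 shift [0.86 0.01 0.48] turn [-0.02  0.    0.07] d 0.039
2 shift [0.99 0.01 0.65] turn [-0.02  0.    0.07] d 0.047
-4 shift [1.07 0.01 0.79] turn [-0.02  0.    0.07] d 0.053
```

```bash
python3 -m inch '[[[0.23,0.02,0.06],[0,0,0],1],[[0.48,0.02,0.18],[0,0,0],1],[[0.7,0.02,0.33],[0,0,0],1],[[0.86,0.02,0.48],[0,0,0],1],[[0.99,0.02,0.65],[0,0,0],1]]'>/dev/null
python3 -m inch '[[[0.04,0,0.07],[0,0,0],1],[[0.08,0,0.14],[0,0,0],1],[[0.08,0,0.14],[0,0,0],1]]'>/dev/null
python3 -c "
from h import *
info()"; python3 lev.py top32; python3 lev.py top33
```

```text
t 20.2167 grasp [ 0.5788 -0.0039  0.0433] stage [-0.122   0.0493  0.0433] pitch 57.1 F [-18.8 -12.4  25.7] gap 0.0156 30.04329890012741 q [-0.2   0.14  2.14  0.25  0.3  -1.94]
slope deg 11.7 z at -129 0.0613 y 0.0486 0.0427 0.0553 46
slope deg 10.3 z at -129 0.0615 y 0.0488 0.0428 0.0551 43
```

```bash
python3 -m inch '[[[0,0,0],[0,0,0],0.4],[[0,0,0],[0,0,0],0.1],[[0,0,0],[0,0,0],0.1],[[0,0,0],[0,0,0],0.1]]'>/dev/null
python3 lev.py top34
python3 -m inch '[[[0,0,-0.3],[0,0,0],0.1],[[0,0,-0.8],[0,0,0],0.1],[[0,0,-1.5],[0,0,0],0.1],[[0,0,-2.2],[0,0,0],0.1],[[0,0,-2.5],[0,0,0],0.1]]'>/dev/null
python3 -m inch '[[[0,0,0],[0,0,0],0.1],[[0,0,0],[0,0,0],0.1],[[0,0,0],[0,0,0],0.1],[[0,0,0],[0,0,0],0.1],[[0,0,0],[0,0,0],0.1]]'>/dev/null
for k in 5 6 7; do python3 lev.py top3$k; done
python3 - <<'E'
from h import *
info()
for f in('top24','top33','top34','top35','top37'):
    p=cv2.imread(f'pics/{f}.png').astype(float);o=[]
    for v in range(187,195):
        w=np.clip(p[v,232:256,2]-p[v,232:256,1]-25,0,None);o.append((w*np.arange(232,256)).sum()/w.sum())
    print(f,np.mean(o).round(3))
E
```

```text
slope deg 10.3 z at -129 0.0608 y 0.049 0.043 0.0553 68
slope deg 11.1 z at -129 0.0612 y 0.0491 0.0428 0.0553 70
slope deg 9.9 z at -129 0.061 y 0.0489 0.0429 0.0553 70
slope deg 9.2 z at -129 0.0605 y 0.049 0.043 0.055 69
t 21.6833 grasp [0.5214 0.0024 0.1214] stage [-0.1796  0.0522  0.1214] pitch 57.9 F [0.3 0.9 0.5] gap 0.0421 0.0 q [-0.22 -0.16  2.21  0.17  0.54 -1.86]
top24 243.469
top33 243.017
top34 243.038
top35 243.07
top37 243.071
```

Lever fully down (slope ≈10°), and the carriage stays put after release. Signing off.

```bash
python3 -c "
from workcell import manip
print(manip.sign_off())"
```

```text
the job is handed in; nothing more can be done
None
```

I slid the carriage onto the blue stop and locked it with the lever fully down. After release the carriage did not move measurably in the camera images, and I handed the job in at about 22 s; no verdict was returned.

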